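# Zero the kitchen scale, weigh the garlic and hold the reading

### The arm

A 6-joint arm with a two-finger parallel gripper is mounted at the origin on a cart in front of the work surface, level with it; the furniture and walls round the work are solid. World frame = base frame: x ahead of the robot, y to its left, z up, the work surface at z = 0. Lengths are in m, angles in rad, forces in N, time in s.
With the tool pointing down it reaches from about 0.25 to 0.725 m from the base axis. Payload 4 kg.
Tool frame: the origin (TCP) lies on the centre line of the jaws, within the pads' length; the fingertips stand 25 mm ahead of it and the grasp point (between the pads) lies 6 mm ahead of it; z points along the fingers, y is the line along which they close (so a half turn about z gives the same grasp; the last joint's range is limited). The gripper opens to 85 mm and grips with 20 to 120 N. Pads are 22 mm wide; open, the fingers measure 114 mm over their backs; the gripper's body (76 mm by 85 mm) begins 54 mm behind the grasp point. The pads swing forward as they close: fully open they stand 13 mm farther back than shut.
Start: joints at [1.221, 0.241, 0.005, 1.335, 0, 1.571], TCP at [0.171, 0.47, 0.256] pointing down, gripper open.
Joint ranges: [-2.72, 2.72], [-1.05, 1.87], [-1.09, 1.28], [-1.99, 2.15], [-1.42, 1.44], [-3.14, 3.14]. Speed limits (rad/s): [2.79, 2.79, 3.14, 3.14, 3.14, 3.14].

### API

Orientations are given as [roll, pitch, yaw] about the fixed x, y, z axes, in that order (R = Rz(yaw) Ry(pitch) Rx(roll)).
In Python, from rig import robot gives the robot as it stands. The module is installed in compiled form; this text tells all that it offers.
- The arm moves only by the tool arm_command, never from a script. Its argument "rows" is a list of rows, each an object with "xyz": the shift along the world's x, y, z in units of 25 mm (1.0 is 25 mm), a list of three; "spin": the turn about the world's z in units of 8 degrees (1.0 is 8 degrees). In form: [{"xyz": [tx, ty, tz], "spin": spin}, ...]. A call has 1 to 12 rows; each row shifts and turns the commanded pose from where the row before left it; what a row does not reach is not made up. A row lasts 1/10 s, in which the tool goes at most 50 mm and 8.59 degrees, less where a joint would pass 70% of its speed; a pose out of reach is approached as far as the arm can. A call is refused whole if a number of a shift passes 1 or a number of a turn 1, either way. A call with a gripper value outside its range is refused whole. "hand" is the closure, from -1 (fully open) to 1 (shut), set as the call begins (left out, the last holds). The fingers move at their own pace and stop on an object; the grip force is fixed at half the most. Time passes only in rows, so rows that do not move let the fingers close. It gives the time, the measured TCP pose, the force, the opening and the grip force at its end, in the units of the state.
- robot.sense(): the state, without advancing time (a new reading comes with each control period).
- robot.get_image(name): name is "scene" or "top"; returns the picture (480x640x3 uint8, red, green, blue); there is no depth.
- robot.camera_model(name): a dict with "K" (3x3 intrinsics, pixels), "distortion" ([k1, k2, p1, p2, k3] as OpenCV has them; the pictures are not rectified), "rvec" (rotation vector, rad) and "tvec" (3), from world to camera coordinates, as OpenCV has them. Camera axes: x right, y down, z forward; pixel columns grow to the right and rows downward; lengths in m; the calibration is good to about 2 mm. A picture is of the moment at which its call begins. camera_model takes no time and is no camera call.
- robot.close_job(): hands the job in; it is judged then, once.
Trained networks look in the newest picture that a camera, given by its name, has taken for a name from the list of things; names that differ only in an ending like _2 or _b are one class to them, and where a whole thing is asked for, a point or a joint stands for the part that bears it (a point fixed in the world has none). Each returns a list of dicts, best first, with "score" (0 to 1); they miss things now and then, are a little off and sometimes report something else, mostly with a low value. They report only what shows in the picture. A call takes as long as a camera call.
- robot.find_in(camera, target): "xy" ([column, row] in pixels, amid what is visible of it).
- robot.masks_of(camera, target): "region" (480x640 bool, what is visible of it) and "xy" ([column, row] in pixels, amid what is visible of it).
The state is a dict: "t": time; "qpos": joint angles; "qd": joint speeds; "tau": joint torques, N m; "ee_pos": TCP position; "eef_rot": TCP orientation; "ft_force": force on the tool from outside, world axes, zero at the start; "ft_torque": the same for the moment, N m; "opening": finger opening in m; "grasp_force": force on a finger pad.
Only numpy, scipy, OpenCV 4.12 (cv2) and the standard library are available. Lean on these libraries where they do the work, as an engineer would, in place of code of your own. Each camera call takes 0.05 s, during which the arm holds its last target. There are 200 camera calls.

### The job

Weigh the garlic bulb on the kitchen scale: with the empty bowl standing on the scale, press the round zero key on its sloping front until it registers, lay the garlic bulb in the bowl without dropping it, let go, then press the long hold key in the same way to freeze the reading. The keys hardly move: press each squarely, firmly but gently (about 6 N, well under 30 N), for half a second, each only at its turn. Leave the bowl where it stands and do not disturb the onion, the lemon or the salt mill.

Things in the scene. Friction and masses are not known exactly. Their poses are not given: they have to be found in the camera images.
- scale: White kitchen scale, fixed: x -130 to +99 mm, 200 wide (y), 38 high, origin under it on the worktop. Its front (-x side) faces the robot's left (yaw -1.7 to -1.2). Front panel slopes 30 degrees from level (38 mm high down to 7 mm); outward normal (-0.5, 0, 0.866) in its frame. Keys sit 62 mm either side of the panel's middle (which is which varies), a dark display between.
- zero_key: Round grey key, 24 mm across, 4 mm proud of the panel; origin in the panel surface under its middle, axes parallel to the scale's. Moves 1.5 mm along the panel normal on a stiff spring (6 N/mm) to a hard stop; registers at 4 N held 0.15 s.
- zero_key_face (a point): Middle of the round key's outer face: press here along the panel normal, fingers shut, tool tilted 30 degrees (its top away from the bowl, to the robot's left) and the fingers side by side along the scale's y: so it clears the bowl. With the tool straight down the gripper's body strikes the bowl's rim.
- hold_key: Long grey key, 44 mm across the scale's width and 16 mm up the slope, standing 4 mm proud; origin in the panel surface under its middle, axes parallel to the scale's. Same action as the zero key.
- hold_key_face (a point): Middle of the long key's outer face: press here as for the zero key.
- bowl: Loose plain cream bowl, 170 mm across the rim, 83 high, inner floor 12 mm above its underside, about 60 mm across and then flaring to the rim. Stands on the scale's round steel platter (156 mm across, top at z = 0.044), its rim 127 mm above the worktop and 18 mm behind the line of the keys, high over them. Origin at the middle of its underside, z up.
- garlic: Loose pale garlic bulb, 60 x 57 x 58 mm with its stem tip up. Origin at the middle of its underside, z up the stem. It is the smallest of the three; it stands to the left or right of the scale, changing places with the onion and the lemon.
- garlic_center (a point): Middle of the garlic bulb, 28 mm above its underside: grip it here from above, 57 to 60 mm wide.
- onion: Loose brown onion, 71 x 70 x 72 mm, a bystander; origin at the middle of its underside.
- lemon: Loose yellow lemon, 78 x 55 x 56 mm, lying, a bystander; origin at the middle of its underside.
- salt_mill: Loose grey-topped salt mill, 44 mm across and 90 mm high, a bystander standing right of the scale; origin at the middle of its underside.

How it is judged:
By the outcome, as a careful person would: the job done as asked, in the order asked, and still so for the second after the job is handed in, with the robot touching nothing.
It also fails if it takes over 72 s, if anything falls off the work surface, if the arm or the gripper's body presses on something with over 40 N, if the wrist force passes 120 N, or if a joint passes its speed limit or range.

## Working session

There is one attempt and no reset: what is moved stays moved. The work goes in short steps, Python scripts to look and compute and a tool call to move; the robot and the scene stay as the last step left them, time stands still between calls to the robot, and variables do not carry over. Pictures are saved under pics/ and viewed, at most 10 in all, crops included, and the job is handed in when it is done.

Besides the shell and the picture viewer there is one more tool, called after "Request:" as name(argument=value, ...), one argument or row to a line, values as JSON. arm_command: Moves the arm, as the interface text tells. Its arguments: {"type":"object","properties":{"rows":{"type":"array","items":{"type":"object","properties":{"xyz":{"type":"array","items":{"type":"number"}},"spin":{"type":"number"}}}},"hand":{"type":"number"}},"required":["rows"]}

```bash
mkdir -p pics; cat > h.py <<'E'
import numpy as np, cv2
from rig import robot
def cam(n):
    m=robot.camera_model(n); R=cv2.Rodrigues(np.array(m["rvec"],float))[0]
    return np.array(m["K"],float),np.array(m["distortion"],float),R,np.array(m["tvec"],float).ravel()
def ray(n,uv):
    K,d,R,t=cam(n); p=cv2.undistortPoints(np.array([[uv]],float),K,d)[0,0]
    return -R.T@t, R.T@np.array([p[0],p[1],1])
def at_z(n,uv,z):
    o,v=ray(n,uv); return o+v*(z-o[2])/v[2]
def tri(uv1,uv2):
    (o1,v1),(o2,v2)=ray("scene",uv1),ray("top",uv2)
    s=np.linalg.lstsq(np.c_[v1,-v2],o2-o1,rcond=None)[0]
    a,b=o1+s[0]*v1,o2+s[1]*v2
    return (a+b)/2,np.linalg.norm(a-b)
def proj(n,P):
    K,d,R,t=cam(n); return cv2.projectPoints(np.array(P,float).reshape(-1,1,3),cv2.Rodrigues(R)[0],t,K,d)[0][:,0]
E
python3 - <<'E'
from h import *
np.set_printoptions(precision=4,suppress=True)
for n in("scene","top"): cv2.imwrite(f"pics/{n}0.png",robot.get_image(n)[:,:,::-1])
for t in ["zero_key","hold_key","bowl","garlic","onion","lemon","salt_mill","scale"]:
    r={n:robot.find_in(n,t)[:2] for n in("scene","top")}
    print(t,[(n,[(np.round(x["xy"],1),round(x["score"],2)) for x in v]) for n,v in r.items()])
    if r["scene"] and r["top"]: print("   ",*tri(r["scene"][0]["xy"],r["top"][0]["xy"]))
s=robot.sense();print(s["t"],s["ee_pos"],s["eef_rot"],s["ft_force"],s["opening"])
E
```

```text
zero_key [('scene', [(array([288.8, 260. ]), 0.46)]), ('top', [(array([286.2, 245.7]), 0.67)])]
    [0.4999 0.0513 0.0219] 0.0067013340075949505
hold_key [('scene', []), ('top', [(array([282.7, 185.1]), 0.63), (array([456.6, 242.3]), 0.49)])]
bowl [('scene', [(array([339. , 248.2]), 0.83)]), ('top', [(array([336.9, 208. ]), 0.6)])]
    [ 0.563  -0.048   0.1008] 0.0013762800168881219
garlic [('scene', [(array([385.4, 385.1]), 0.56)]), ('top', [(array([452.9, 240.7]), 0.56), (array([281.2, 186.6]), 0.42)])]
    [ 0.5039 -0.2932  0.0155] 0.0073868415329461645
onion [('scene', [(array([293.5, 187.3]), 0.87)]), ('top', [(array([176.5, 185.4]), 0.92), (array([457.2, 240.1]), 0.25)])]
    [0.6245 0.2736 0.0313] 0.0014221653036150096
lemon [('scene', [(array([228.4, 201.4]), 0.76)]), ('top', [(array([166.1, 262.8]), 0.6), (array([286.5, 242.8]), 0.22)])]
    [0.4669 0.2961 0.0295] 0.0006042683998209847
salt_mill [('scene', [(array([440. , 338.3]), 0.85)]), ('top', [(array([443.5, 178.1]), 0.59)])]
    [ 0.6296 -0.2714  0.0373] 0.004561492535486007
scale [('scene', [(array([339.6, 294.6]), 0.56)]), ('top', [(array([297.4, 234.1]), 0.67)])]
    [ 0.559   0.013  -0.0719] 0.07720980826026581
0.9 [0.1714 0.4697 0.2563] [3.1415 0.     2.7918] [ 0.36    0.8728 -0.3933] 0.08540305121032324
```

View pics/scene0.png

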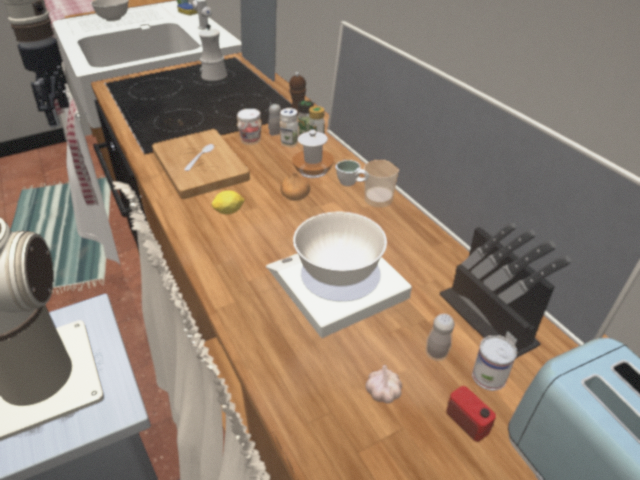

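View pics/top0.png

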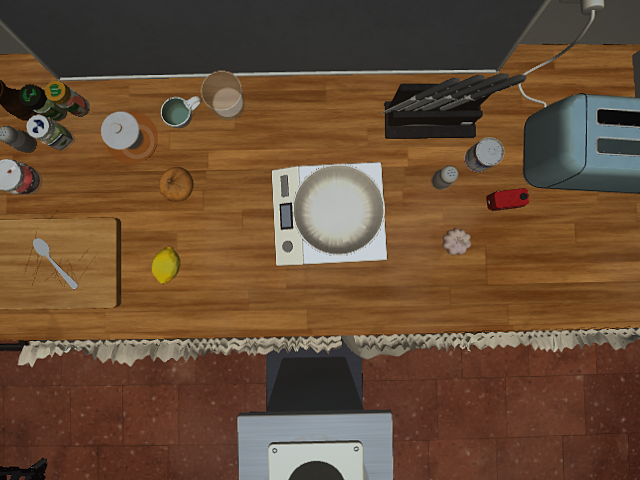

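```bash
python3 - <<'E'
from h import *
np.set_printoptions(precision=4,suppress=True)
P={}
for t,z in [("zero_key",.026),("hold_key",.026),("garlic",.03),("bowl",.127),("onion",.035),("lemon",.028),("salt_mill",.09)]:
    for r in robot.masks_of("top",t)[:2]:
        v,u=np.nonzero(r["region"]); c,sz,a=cv2.minAreaRect(np.c_[u,v].astype(np.float32))
        w=at_z("top",(u.mean(),v.mean()),z); print(t,round(r["score"],2),len(u),c,sz,a,"->",w, at_z("top",c,z)); P.setdefault(t,w)
z,h=P["zero_key"],P["hold_key"]; d=h-z; print(np.linalg.norm(d[:2]),"yaw",np.arctan2(-d[0],d[1]))
for n in("scene","top"):
  print(n,*[proj(n,P[k]) for k in("zero_key","hold_key","garlic")])
im=robot.get_image("top")[150:280,260:400,::-1]
cv2.imwrite("pics/crop.png",cv2.resize(im,None,fx=5,fy=4.6,interpolation=cv2.INTER_CUBIC))
E
```

```text
zero_key 0.41 79 (287.0, 247.0) (10.0, 8.0) 90.0 -> [0.4949 0.0508 0.026 ] [0.4941 0.0508 0.026 ]
hold_key 0.67 94 (284.5, 185.0) (18.0, 5.0) 90.0 -> [0.62   0.0545 0.026 ] [0.6211 0.0538 0.026 ]
garlic 0.92 591 (455.9507751464844, 241.45901489257812) (27.143817901611328, 26.887746810913086) 39.80556869506836 -> [ 0.4981 -0.2932  0.03  ] [ 0.4984 -0.2932  0.03  ]
bowl 0.82 6731 (338.0, 209.5) (91.0, 92.0) 90.0 -> [ 0.5576 -0.049   0.127 ] [ 0.5579 -0.0488  0.127 ]
bowl 0.28 573 (456.22308349609375, 241.7846221923828) (25.675189971923828, 27.287641525268555) 82.87498474121094 -> [ 0.4945 -0.2643  0.127 ] [ 0.4946 -0.2642  0.127 ]
onion 0.86 902 (176.0, 184.0) (34.0, 32.0) 90.0 -> [0.6253 0.274  0.035 ] [0.6262 0.2739 0.035 ]
lemon 0.87 754 (165.75, 265.25) (28.284271240234375, 31.819805145263672) 45.0 -> [0.4619 0.2976 0.028 ] [0.4617 0.2974 0.028 ]
salt_mill 0.62 507 (444.60009765625, 177.6999969482422) (21.466251373291016, 28.174455642700195) 63.43495178222656 -> [ 0.62   -0.2563  0.09  ] [ 0.6195 -0.2575  0.09  ]
0.12512439351984192 yaw -1.5415305620182755
scene [[284.961  259.4826]] [[337.4509 239.9045]] [[380.812  381.3674]]
top [[287.     246.5696]] [[284.2021 185.5213]] [[455.9475 241.6125]]
```

View pics/crop.png

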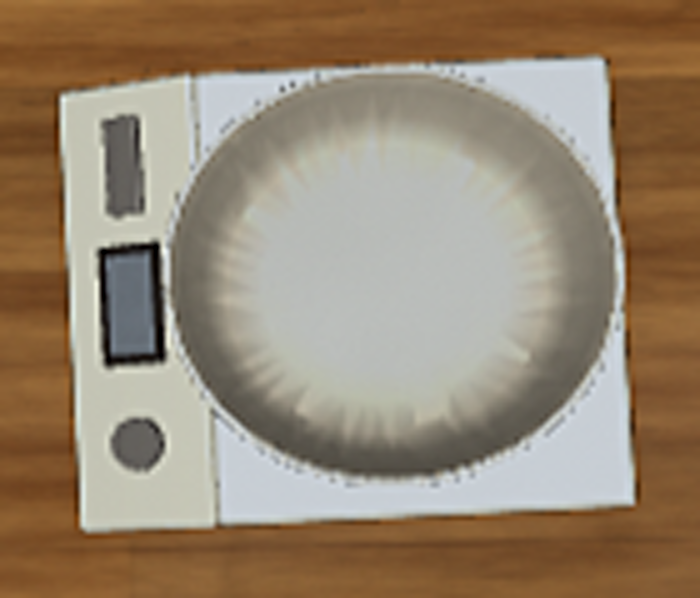

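The top picture shows the round zero key near (287,246), the long hold key near (284,186) and the garlic right of the scale near (456,242). Turning is only about z, so I'll press with one open finger. The gripper's body then hangs on the side away from the bowl.

Request:
arm_command(
  hand=-1,
  rows=[
    {"xyz": [0.9,-1,0],"spin": 0.25},
    {"xyz": [0.9,-1,0],"spin": 0.25},
    {"xyz": [0.9,-1,0],"spin": 0.25},
    {"xyz": [0.9,-1,0],"spin": 0.25},
    {"xyz": [0.9,-1,0],"spin": 0.25},
    {"xyz": [0.9,-1,0],"spin": 0.25},
    {"xyz": [0.9,-1,0],"spin": 0.25},
    {"xyz": [0.9,-1,0],"spin": 0.25},
    {"xyz": [0.9,-1,0],"spin": 0.25},
    {"xyz": [0.9,-1,0],"spin": 0.25},
    {"xyz": [0.9,-1,0],"spin": 0.25},
    {"xyz": [0.9,-1,0],"spin": 0.05},
  ],
)

```text
t: 2.5
ee_pos: [0.4422, 0.1686, 0.2565]
eef_rot: [3.141, 0.0, -3.1]
ft_force: [-0.4, 1.0, 0.1]
opening: 0.0856
grasp_force: 0.0
```

Request:
arm_command(
  rows=[
    {"xyz": [0.5,-0.5,-0.9]},
    {"xyz": [0.5,-0.5,-0.9]},
    {"xyz": [0.5,-0.5,-0.9]},
    {"xyz": [0.54,-0.5,-0.9]},
    {"xyz": [0,-0.26,-0.9]},
    {"xyz": [0,0,-0.9]},
    {"xyz": [0,0,-0.9]},
    {"xyz": [0,0,0]},
    {"xyz": [0,0,0]},
  ],
)

```text
invalid input at $.rows[0]: expected keys xyz, spin
```

```bash
python3 - <<'E'
from h import *
a=robot.get_image("scene")[170:320,220:420,::-1]; b=robot.get_image("top")[130:280,210:410,::-1]
f=lambda i:cv2.resize(i,(780,590) if 0 else (600,450),interpolation=cv2.INTER_CUBIC)
cv2.imwrite("pics/p1.png",cv2.resize(np.hstack([a,b]),(800,300),interpolation=cv2.INTER_CUBIC))
s=robot.sense();print(s["ee_pos"],s["eef_rot"],s["ft_force"],s["qpos"])
E
```

```text
[0.44355913 0.16724171 0.25622013] [-3.14078090e+00  1.19676466e-03 -3.10552859e+00] [-0.13406294 -0.46621541  0.04344714] [ 3.61238797e-01  1.88644405e-01 -6.14765916e-02  1.31980062e+00
 -1.15155220e-03  3.25174716e-01]
```

View pics/p1.png

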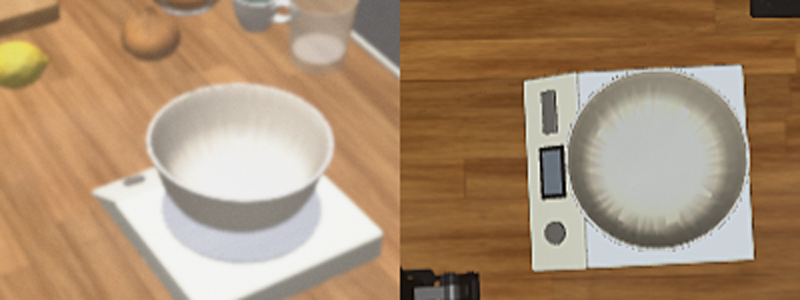

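The move was refused because a row left out spin. The picture shows the arm still to the left, with nothing disturbed.

Request:
arm_command(
  rows=[
    {"xyz": [0.5,-0.5,-0.9],"spin": 0},
    {"xyz": [0.5,-0.5,-0.9],"spin": 0},
    {"xyz": [0.5,-0.5,-0.9],"spin": 0},
    {"xyz": [0.5,-0.5,-0.9],"spin": 0},
    {"xyz": [0,-0.2,-0.9],"spin": 0},
    {"xyz": [0,0,-0.9],"spin": 0},
    {"xyz": [0,0,-0.8],"spin": 0},
    {"xyz": [0,0,0],"spin": 0},
    {"xyz": [0,0,0],"spin": 0},
  ],
)

```text
t: 3.5
ee_pos: [0.491, 0.1151, 0.1015]
eef_rot: [-3.142, -0.001, -3.1]
ft_force: [0.1, -0.1, 1.0]
opening: 0.0852
grasp_force: 0.0
```

```bash
python3 - <<'E'
from h import *
a=robot.get_image("scene")[170:320,220:420,::-1]; b=robot.get_image("top")[130:280,210:410,::-1]
cv2.imwrite("pics/p2.png",cv2.resize(np.hstack([a,b]),(800,300),interpolation=cv2.INTER_CUBIC))
s=robot.sense();print(s["ee_pos"],s["eef_rot"],s["ft_force"])
E
```

```text
[0.49219006 0.11528257 0.10259132] [ 3.14110913e+00  2.20631679e-03 -3.09995316e+00] [-0.27986927  0.05786763  0.37144808]
```

View pics/p2.png

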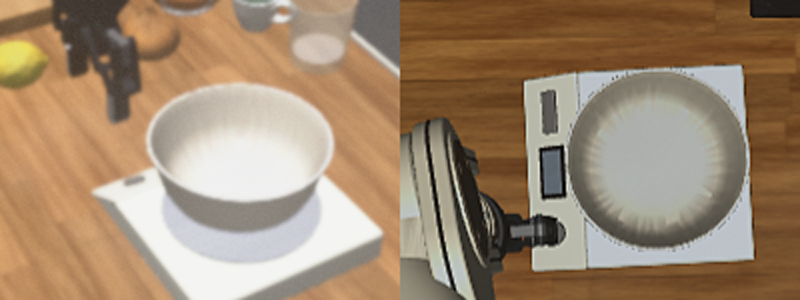

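The finger is now over the round key, at about (550,232) in the top half of the picture, and its tip shows at about (118,122) in the scene half. I'll work out the tip's height from these.

```bash
python3 - <<'E'
from h import *
np.set_printoptions(precision=4,suppress=True)
o,v=ray("scene",(279,231)); print("tip bottom at x=.492:",o+v*(.492-o[0])/v[0])
for z in(.075,.09): print(z,proj("scene",[(.492,.1153-.057,z),(.492,.1153-.043,z)]).ravel(),proj("top",[(.492,.1153-.057,z)]))
print(proj("scene",[(.4955,.0495,.026)]))
E
```

```text
tip bottom at x=.492: [0.492  0.0655 0.0902]
0.075 [280.9294 239.0456 277.9195 235.1937] [[281.8213 247.438 ]]
0.09 [280.5724 233.0775 277.5392 229.2462] [[281.3263 247.2241]]
[[285.4849 259.7646]]
```

```bash
python3 - <<'E'
from h import *
np.set_printoptions(precision=4,suppress=True)
a=robot.get_image("scene")[160:250,240:310,::-1]; b=robot.get_image("top")[220:270,250:310,::-1]
cv2.imwrite("pics/p3.png",np.hstack([cv2.resize(a,(420,540),interpolation=2),cv2.resize(b,(380,540),interpolation=2)]))
print(tri((285,202),(290.5,246)))
o,v=ray("scene",(287,200)); print(o+v*(.492-o[0])/v[0])
for z in (.13,.145,.16): print(at_z("top",(292,246),z))
E
```

```text
(array([0.493 , 0.0363, 0.1769]), np.float64(0.0036962657655656415))
[0.492  0.0203 0.1914]
[0.4927 0.0364 0.13  ]
[0.4922 0.0358 0.145 ]
[0.4918 0.0351 0.16  ]
```

View pics/p3.png

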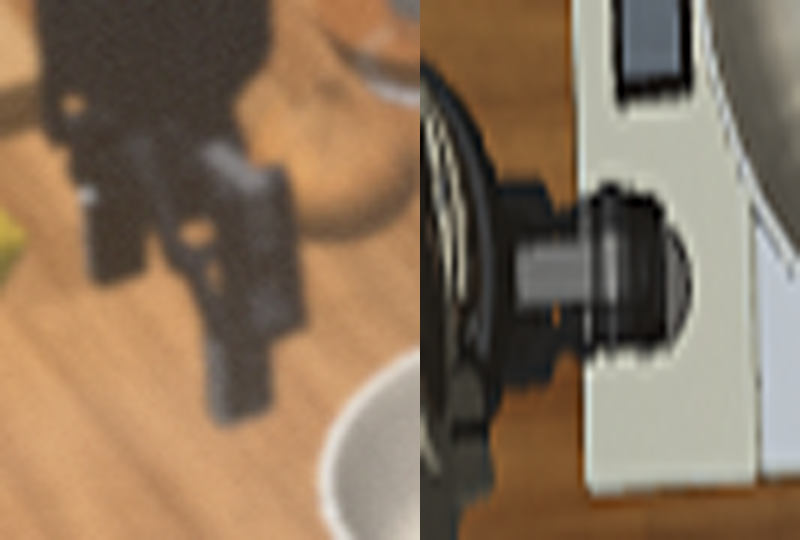

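Request:
arm_command(
  rows=[
    {"xyz": [0.05,-0.1,-0.5],"spin": 0},
    {"xyz": [0,-0.1,-0.5],"spin": 0},
    {"xyz": [0,0,-0.5],"spin": 0},
    {"xyz": [0,0,-0.5],"spin": 0},
    {"xyz": [0,0,-0.16],"spin": 0},
    {"xyz": [0,0,0],"spin": 0},
    {"xyz": [0,0,0],"spin": 0},
    {"xyz": [0,0,0],"spin": 0},
  ],
)

```text
t: 4.5
ee_pos: [0.4932, 0.1098, 0.0479]
eef_rot: [3.141, 0.001, -3.1]
ft_force: [-0.1, -0.1, -0.4]
opening: 0.0852
grasp_force: 0.0
```

Request:
arm_command(
  rows=[
    {"xyz": [0,-0.04,-0.07],"spin": 0},
    {"xyz": [0,-0.04,-0.07],"spin": 0},
    {"xyz": [0,-0.04,-0.07],"spin": 0},
    {"xyz": [0,-0.04,-0.07],"spin": 0},
    {"xyz": [0,0,0],"spin": 0},
    {"xyz": [0,0,0],"spin": 0},
  ],
)

```text
t: 5.1
ee_pos: [0.4925, 0.1057, 0.0402]
eef_rot: [3.142, -0.0, -3.101]
ft_force: [0.4, 0.6, 0.7]
opening: 0.0852
grasp_force: 0.0
```

Request:
arm_command(
  rows=[
    {"xyz": [0,-0.02,-0.035],"spin": 0},
    {"xyz": [0,-0.02,-0.035],"spin": 0},
    {"xyz": [0,0,0],"spin": 0},
  ],
)

```text
t: 5.4
ee_pos: [0.4925, 0.1047, 0.0384]
eef_rot: [-3.142, -0.0, -3.1]
ft_force: [-0.9, 0.2, 0.0]
opening: 0.0858
grasp_force: 0.0
```

Request:
arm_command(
  rows=[
    {"xyz": [0,-0.02,-0.035],"spin": 0},
    {"xyz": [0,0,0],"spin": 0},
  ],
)

```text
t: 5.6
ee_pos: [0.4925, 0.1042, 0.0376]
eef_rot: [-3.142, -0.0, -3.1]
ft_force: [-0.9, -0.1, -0.4]
opening: 0.0853
grasp_force: 0.0
```

Request:
arm_command(
  rows=[
    {"xyz": [0,0,0],"spin": 0},
  ],
)

```text
t: 5.7
ee_pos: [0.4926, 0.1042, 0.0377]
eef_rot: [3.142, -0.0, -3.101]
ft_force: [-0.2, -0.1, -0.3]
opening: 0.0854
grasp_force: 0.0
```

Request:
arm_command(
  rows=[
    {"xyz": [0,-0.02,-0.035],"spin": 0},
    {"xyz": [0,0,0],"spin": 0},
  ],
)

```text
t: 5.9
ee_pos: [0.4925, 0.1037, 0.0367]
eef_rot: [-3.142, -0.0, -3.1]
ft_force: [-0.2, 0.6, -0.5]
opening: 0.0855
grasp_force: 0.0
```

Request:
arm_command(
  rows=[
    {"xyz": [0,-0.01,-0.018],"spin": 0},
    {"xyz": [0,0,0],"spin": 0},
  ],
)

```text
t: 6.1
ee_pos: [0.4926, 0.1035, 0.0363]
eef_rot: [-3.142, -0.0, -3.1]
ft_force: [0.1, 0.5, -0.7]
opening: 0.0856
grasp_force: 0.0
```

Request:
arm_command(
  rows=[
    {"xyz": [0,-0.01,-0.018],"spin": 0},
    {"xyz": [0,0,0],"spin": 0},
  ],
)

```text
t: 6.3
ee_pos: [0.4926, 0.1033, 0.0359]
eef_rot: [3.141, 0.0, -3.101]
ft_force: [0.1, -0.0, 0.2]
opening: 0.0855
grasp_force: 0.4
```

Request:
arm_command(
  rows=[
    {"xyz": [0,-0.01,-0.018],"spin": 0},
    {"xyz": [0,0,0],"spin": 0},
  ],
)

```text
t: 6.5
ee_pos: [0.4927, 0.1031, 0.0356]
eef_rot: [3.141, 0.0, -3.1]
ft_force: [-0.4, 0.5, 1.8]
opening: 0.0853
grasp_force: 1.1
```

Request:
arm_command(
  rows=[
    {"xyz": [0,-0.01,-0.018],"spin": 0},
    {"xyz": [0,0,0],"spin": 0},
  ],
)

```text
t: 6.7
ee_pos: [0.4927, 0.1029, 0.0353]
eef_rot: [3.141, 0.0, -3.1]
ft_force: [-2.4, 1.7, 4.5]
opening: 0.0852
grasp_force: 2.1
```

Request:
arm_command(
  rows=[
    {"xyz": [0,-0.01,-0.018],"spin": 0},
    {"xyz": [0,0,0],"spin": 0},
  ],
)

```text
t: 6.9
ee_pos: [0.4927, 0.1027, 0.0349]
eef_rot: [3.141, 0.0, -3.1]
ft_force: [-2.2, 1.9, 6.6]
opening: 0.0853
grasp_force: 3.0
```

Request:
arm_command(
  rows=[
    {"xyz": [0,0,0],"spin": 0},
    {"xyz": [0,0,0],"spin": 0},
    {"xyz": [0,0,0],"spin": 0},
    {"xyz": [0,0,0],"spin": 0},
    {"xyz": [0,0,0],"spin": 0},
    {"xyz": [0,0,0],"spin": 0},
  ],
)

```text
t: 7.5
ee_pos: [0.4927, 0.1027, 0.0349]
eef_rot: [3.141, 0.0, -3.1]
ft_force: [-1.6, 1.4, 4.5]
opening: 0.0852
grasp_force: 2.9
```

```bash
python3 - <<'E'
from h import *
np.set_printoptions(precision=3,suppress=True)
a=robot.get_image("scene")[190:290,240:370,::-1]; b=robot.get_image("top")[170:270,240:340,::-1]
cv2.imwrite("pics/p4.png",np.hstack([cv2.resize(a,(400,400),interpolation=2),cv2.resize(b,(400,400),interpolation=2)]))
s=robot.sense();print(s["ft_force"],s["ft_torque"])
E
```

```text
[-2.226  2.252  5.516] [ 0.122  0.387 -0.108]
```

View pics/p4.png

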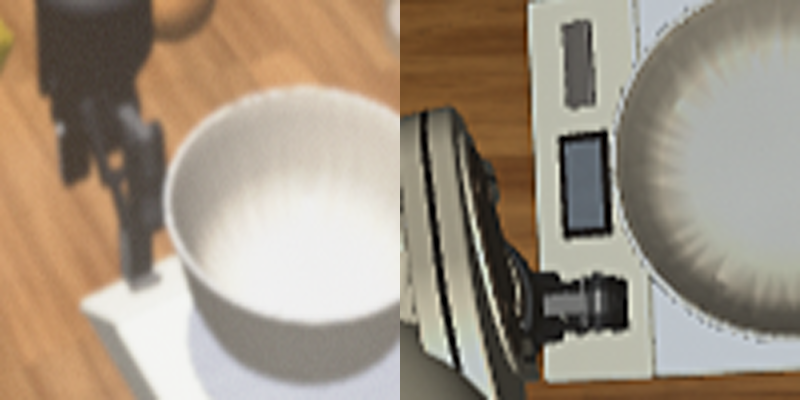

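The finger bears on the round key, at about (150,285) in the scene half, and stays clear of the bowl. The stiffness of about 5 N/mm matches the key's spring. I'll press slightly further for margin, hold, then withdraw.

Request:
arm_command(
  rows=[
    {"xyz": [0,-0.006,-0.01],"spin": 0},
    {"xyz": [0,0,0],"spin": 0},
    {"xyz": [0,0,0],"spin": 0},
    {"xyz": [0,0,0],"spin": 0},
    {"xyz": [0,0,0],"spin": 0},
    {"xyz": [0,0,0],"spin": 0},
  ],
)

```text
t: 8.2
ee_pos: [0.4927, 0.1026, 0.0348]
eef_rot: [3.141, 0.0, -3.1]
ft_force: [-2.4, 2.0, 6.3]
opening: 0.0854
grasp_force: 3.3
```

Request:
arm_command(
  rows=[
    {"xyz": [0,0.04,0.07],"spin": 0},
    {"xyz": [0,0.04,0.07],"spin": 0},
    {"xyz": [0,0.1,0.2],"spin": 0},
    {"xyz": [0,0.1,0.8],"spin": 0},
    {"xyz": [0,0,1],"spin": 0},
    {"xyz": [0,0,1],"spin": 0},
    {"xyz": [0,0,1],"spin": 0},
    {"xyz": [0,0,1],"spin": 0},
    {"xyz": [0,0,1],"spin": 0},
    {"xyz": [0,0,1],"spin": 0},
    {"xyz": [0,0,0.5],"spin": 0},
  ],
)

```text
t: 9.3
ee_pos: [0.4935, 0.1095, 0.2279]
eef_rot: [3.141, 0.004, -3.1]
ft_force: [-0.8, -0.3, -0.2]
opening: 0.0855
grasp_force: 0.0
```

```bash
python3 - <<'E'
from h import *
np.set_printoptions(precision=4,suppress=True)
print(robot.sense()["ee_pos"],robot.sense()["qpos"],robot.sense()["ft_force"])
for i in range(3):
    robot.get_image("top");robot.get_image("scene")
    r=robot.masks_of("top","garlic")[0]; q=robot.masks_of("scene","garlic")[0]
    v,u=np.nonzero(r["region"]); e=cv2.fitEllipse(np.c_[u,v].astype(np.float32)[cv2.convexHull(np.c_[u,v].astype(np.int32),returnPoints=False).ravel()])
    print(r["score"],u.min(),u.max(),v.min(),v.max(),at_z("top",(u.mean(),v.mean()),.03),e,tri((np.argwhere(q["region"]).mean(0)[::-1]),(u.mean(),v.mean())))
b=robot.masks_of("top","bowl")[0]["region"]; v,u=np.nonzero(b); print("bowl",at_z("top",((u.min()+u.max())/2,(v.min()+v.max())/2),.127))
E
```

```text
[0.4935 0.1095 0.2279] [ 0.2185  0.263  -0.0404  1.2639 -0.0002  0.1774] [-0.829  -0.2984 -0.1933]
0.78 443 470 229 254 [ 0.4981 -0.2943  0.03  ] ((456.5602722167969, 241.66534423828125), (25.96874237060547, 27.795494079589844), 89.37098693847656) (array([ 0.4996, -0.2973,  0.0226]), np.float64(0.0030165598259507694))
0.95 443 470 228 256 [ 0.4973 -0.294   0.03  ] ((456.4190673828125, 242.1186981201172), (27.43561363220215, 28.27168846130371), 175.9879913330078) (array([ 0.4992, -0.2973,  0.0221]), np.float64(0.0036246942583734853))
0.97 444 469 229 254 [ 0.4979 -0.2933  0.03  ] ((456.05926513671875, 241.75204467773438), (25.3951358795166, 26.240325927734375), 132.37869262695312) (array([ 0.4998, -0.2967,  0.0219]), np.float64(0.003692142833707776))
bowl [ 0.5579 -0.0497  0.127 ]
```

Request:
arm_command(
  hand=-1,
  rows=[
    {"xyz": [0,-1,0],"spin": 0},
    {"xyz": [0,-1,0],"spin": 0},
    {"xyz": [0,-1,0],"spin": 0},
    {"xyz": [0,-1,0],"spin": 0},
    {"xyz": [0,-1,0],"spin": 0},
    {"xyz": [0,-1,0],"spin": 0},
    {"xyz": [0,-1,0],"spin": 0},
    {"xyz": [0,-1,0],"spin": 0},
    {"xyz": [0,-1,0],"spin": 0},
    {"xyz": [0,-1,0],"spin": 0},
    {"xyz": [0,-1,0],"spin": 0},
    {"xyz": [0.2,-1,0],"spin": 0},
  ],
)

```text
t: 11.15
ee_pos: [0.4972, -0.1917, 0.2253]
eef_rot: [3.141, -0.0, -3.101]
ft_force: [0.5, 0.1, 0.6]
opening: 0.0857
grasp_force: 0.0
```

Request:
arm_command(
  rows=[
    {"xyz": [0,-1,0],"spin": 0},
    {"xyz": [0,-1,0],"spin": 0},
    {"xyz": [0,-1,0],"spin": 0},
    {"xyz": [0,-1,0],"spin": 0},
    {"xyz": [0,0,-1],"spin": 0},
    {"xyz": [0,0,-1],"spin": 0},
    {"xyz": [0,0,-1],"spin": 0},
    {"xyz": [0,0,-1],"spin": 0},
    {"xyz": [0,0,0],"spin": 0},
    {"xyz": [0,0,0],"spin": 0},
    {"xyz": [0,0,0],"spin": 0},
  ],
)

```text
t: 12.25
ee_pos: [0.4986, -0.2912, 0.1269]
eef_rot: [-3.14, 0.002, -3.1]
ft_force: [-0.5, -0.1, -0.1]
opening: 0.0855
grasp_force: 0.0
```

Request:
arm_command(
  rows=[
    {"xyz": [0,-0.13,-0.6],"spin": 0},
    {"xyz": [0,0,-0.6],"spin": 0},
    {"xyz": [0,0,-0.6],"spin": 0},
    {"xyz": [0,0,-0.6],"spin": 0},
    {"xyz": [0,0,-0.6],"spin": 0},
    {"xyz": [0,0,-0.5],"spin": 0},
    {"xyz": [0,0,0],"spin": 0},
    {"xyz": [0,0,0],"spin": 0},
    {"xyz": [0,0,0],"spin": 0},
  ],
)

```text
t: 13.15
ee_pos: [0.4984, -0.2944, 0.039]
eef_rot: [-3.14, 0.002, -3.1]
ft_force: [1.0, 0.2, 0.3]
opening: 0.0852
grasp_force: 0.0
```

Request:
arm_command(
  hand=1,
  rows=[
    {"xyz": [0,0,0],"spin": 0},
    {"xyz": [0,0,0],"spin": 0},
    {"xyz": [0,0,0],"spin": 0},
    {"xyz": [0,0,0],"spin": 0},
    {"xyz": [0,0,0],"spin": 0},
    {"xyz": [0,0,0],"spin": 0},
    {"xyz": [0,0,0],"spin": 0},
    {"xyz": [0,0,0],"spin": 0},
  ],
)

```text
t: 13.95
ee_pos: [0.4984, -0.2947, 0.0394]
eef_rot: [-3.14, 0.002, -3.101]
ft_force: [-1.4, -1.2, 6.3]
opening: 0.0544
grasp_force: 62.0
```

Request:
arm_command(
  rows=[
    {"xyz": [0,0,0.3],"spin": 0},
    {"xyz": [0,0,0.6],"spin": 0},
    {"xyz": [0,0,0.8],"spin": 0},
    {"xyz": [0,0,0.8],"spin": 0},
    {"xyz": [0,0,0.8],"spin": 0},
    {"xyz": [0,0,0.8],"spin": 0},
    {"xyz": [0,0,0.8],"spin": 0},
    {"xyz": [0,0,0.8],"spin": 0},
    {"xyz": [0,0,0.8],"spin": 0},
    {"xyz": [0,0,0.4],"spin": 0},
    {"xyz": [0,0,0],"spin": 0},
    {"xyz": [0,0,0],"spin": 0},
  ],
)

```text
t: 15.15
ee_pos: [0.4973, -0.2937, 0.2097]
eef_rot: [3.141, -0.001, -3.1]
ft_force: [-0.7, -0.1, -0.2]
opening: 0.054
grasp_force: 63.1
```

```bash
python3 - <<'E'
from h import *
a=robot.get_image("scene")[180:420,260:480,::-1]
cv2.imwrite("pics/p5.png",cv2.resize(a,None,fx=2,fy=2))
s=robot.sense();print(s["ee_pos"],s["ft_force"],s["grasp_force"],s["opening"])
E
```

```text
[ 0.49699271 -0.29354703  0.20911164] [-0.44873097 -0.28408523 -0.82243772] 63.1280292395968 0.053721143845491426
```

View pics/p5.png

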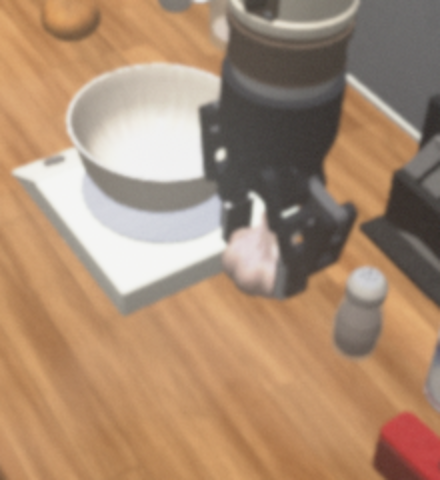

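The garlic is held stem up, at about (250,260) in the picture, and is clear of the worktop. Next I carry it over the bowl.

Request:
arm_command(
  rows=[
    {"xyz": [0.2,0.6,0.1],"spin": 0},
    {"xyz": [0.24,0.9,0],"spin": 0},
    {"xyz": [0.25,1,0],"spin": 0},
    {"xyz": [0.25,1,0],"spin": 0},
    {"xyz": [0.25,1,0],"spin": 0},
    {"xyz": [0.25,1,0],"spin": 0},
    {"xyz": [0.25,1,0],"spin": 0},
    {"xyz": [0.25,1,0],"spin": 0},
    {"xyz": [0.25,1,0],"spin": 0},
    {"xyz": [0.25,0.8,0],"spin": 0},
    {"xyz": [0,0.46,0],"spin": 0},
    {"xyz": [0,0,0],"spin": 0},
  ],
)

```text
t: 16.4
ee_pos: [0.5581, -0.048, 0.2122]
eef_rot: [3.141, -0.002, -3.098]
ft_force: [-0.2, -1.1, -0.1]
opening: 0.0542
grasp_force: 63.2
```

Request:
arm_command(
  rows=[
    {"xyz": [0,0,-0.4],"spin": 0},
    {"xyz": [0,0,-0.5],"spin": 0},
    {"xyz": [0,0,-0.5],"spin": 0},
    {"xyz": [0,0,-0.5],"spin": 0},
    {"xyz": [0,0,-0.5],"spin": 0},
    {"xyz": [0,0,-0.5],"spin": 0},
    {"xyz": [0,0,0],"spin": 0},
    {"xyz": [0,0,0],"spin": 0},
    {"xyz": [0,0,0],"spin": 0},
  ],
)

```text
t: 17.3
ee_pos: [0.5592, -0.0499, 0.1409]
eef_rot: [-3.141, 0.001, -3.1]
ft_force: [-0.9, -0.2, -0.3]
opening: 0.0542
grasp_force: 63.2
```

Request:
arm_command(
  rows=[
    {"xyz": [0,0,-0.2],"spin": 0},
    {"xyz": [0,0,-0.2],"spin": 0},
    {"xyz": [0,0,-0.2],"spin": 0},
    {"xyz": [0,0,-0.2],"spin": 0},
    {"xyz": [0,0,-0.2],"spin": 0},
    {"xyz": [0,0,-0.2],"spin": 0},
    {"xyz": [0,0,-0.2],"spin": 0},
    {"xyz": [0,0,0],"spin": 0},
    {"xyz": [0,0,0],"spin": 0},
  ],
)

```text
t: 18.2
ee_pos: [0.5585, -0.0499, 0.1051]
eef_rot: [3.142, -0.0, -3.1]
ft_force: [0.1, -0.0, -0.6]
opening: 0.0545
grasp_force: 63.2
```

Request:
arm_command(
  rows=[
    {"xyz": [0,0,-0.1],"spin": 0},
    {"xyz": [0,0,-0.08],"spin": 0},
    {"xyz": [0,0,0],"spin": 0},
    {"xyz": [0,0,0],"spin": 0},
  ],
)

```text
t: 18.6
ee_pos: [0.5586, -0.0499, 0.1008]
eef_rot: [-3.142, -0.0, -3.1]
ft_force: [0.6, -0.0, -0.3]
opening: 0.0541
grasp_force: 63.2
```

Request:
arm_command(
  rows=[
    {"xyz": [0,0,-0.08],"spin": 0},
    {"xyz": [0,0,0],"spin": 0},
    {"xyz": [0,0,0],"spin": 0},
  ],
)

```text
t: 18.9
ee_pos: [0.5585, -0.0499, 0.0988]
eef_rot: [3.142, -0.0, -3.1]
ft_force: [0.5, 0.4, -0.1]
opening: 0.054
grasp_force: 63.2
```

Request:
arm_command(
  rows=[
    {"xyz": [0,0,-0.06],"spin": 0},
    {"xyz": [0,0,0],"spin": 0},
    {"xyz": [0,0,0],"spin": 0},
  ],
)

```text
t: 19.2
ee_pos: [0.5586, -0.0499, 0.0973]
eef_rot: [-3.142, -0.0, -3.1]
ft_force: [0.2, -0.5, -1.1]
opening: 0.0543
grasp_force: 63.2
```

Request:
arm_command(
  rows=[
    {"xyz": [0,0,-0.04],"spin": 0},
    {"xyz": [0,0,0],"spin": 0},
    {"xyz": [0,0,0],"spin": 0},
  ],
)

```text
t: 19.5
ee_pos: [0.5586, -0.0499, 0.0963]
eef_rot: [-3.142, -0.0, -3.1]
ft_force: [-0.4, -0.5, -0.3]
opening: 0.054
grasp_force: 63.2
```

Request:
arm_command(
  rows=[
    {"xyz": [0,0,-0.04],"spin": 0},
    {"xyz": [0,0,0],"spin": 0},
    {"xyz": [0,0,0],"spin": 0},
  ],
)

```text
t: 19.8
ee_pos: [0.5586, -0.0499, 0.0953]
eef_rot: [3.142, -0.0, -3.1]
ft_force: [-0.5, -0.1, -0.5]
opening: 0.0543
grasp_force: 63.2
```

Request:
arm_command(
  rows=[
    {"xyz": [0,0,-0.04],"spin": 0},
    {"xyz": [0,0,0],"spin": 0},
    {"xyz": [0,0,0],"spin": 0},
  ],
)

```text
t: 20.1
ee_pos: [0.5586, -0.0499, 0.0943]
eef_rot: [-3.142, -0.0, -3.1]
ft_force: [-0.6, -0.7, -0.5]
opening: 0.0542
grasp_force: 63.2
```

Request:
arm_command(
  rows=[
    {"xyz": [0,0,-0.03],"spin": 0},
    {"xyz": [0,0,0],"spin": 0},
    {"xyz": [0,0,0],"spin": 0},
  ],
)

```text
t: 20.4
ee_pos: [0.5586, -0.0499, 0.0942]
eef_rot: [-3.142, 0.0, -3.1]
ft_force: [-1.9, 0.4, 6.2]
opening: 0.0545
grasp_force: 63.8
```

Request:
arm_command(
  rows=[
    {"xyz": [0,0,-0.03],"spin": 0},
    {"xyz": [0,0,0],"spin": 0},
    {"xyz": [0,0,0],"spin": 0},
  ],
)

```text
t: 20.7
ee_pos: [0.5586, -0.0499, 0.0941]
eef_rot: [-3.142, 0.001, -3.1]
ft_force: [-3.7, 0.2, 10.0]
opening: 0.0543
grasp_force: 64.2
```

Request:
arm_command(
  hand=-0.45,
  rows=[
    {"xyz": [0,0,0.02],"spin": 0},
    {"xyz": [0,0,0],"spin": 0},
    {"xyz": [0,0,0],"spin": 0},
    {"xyz": [0,0,0],"spin": 0},
  ],
)

```text
t: 21.1
ee_pos: [0.5585, -0.0499, 0.0929]
eef_rot: [3.142, -0.0, -3.1]
ft_force: [-0.6, -0.2, -0.9]
opening: 0.0624
grasp_force: 0.0
```

Request:
arm_command(
  hand=-0.65,
  rows=[
    {"xyz": [0,0,0],"spin": 0},
    {"xyz": [0,0,0],"spin": 0},
    {"xyz": [0,0,0],"spin": 0},
  ],
)

```text
t: 21.4
ee_pos: [0.5586, -0.0499, 0.0932]
eef_rot: [-3.142, -0.0, -3.1]
ft_force: [0.5, 0.3, -0.4]
opening: 0.0706
grasp_force: 0.0
```

Released without force. Now I lift slowly and look.

Request:
arm_command(
  rows=[
    {"xyz": [0,0,0.1],"spin": 0},
    {"xyz": [0,0,0.2],"spin": 0},
    {"xyz": [0,0,0.4],"spin": 0},
    {"xyz": [0,0,0.6],"spin": 0},
    {"xyz": [0,0,0.8],"spin": 0},
    {"xyz": [0,0,0.8],"spin": 0},
    {"xyz": [0,0,0.8],"spin": 0},
    {"xyz": [0,0,0.8],"spin": 0},
    {"xyz": [0,0,0.8],"spin": 0},
    {"xyz": [0,0,0],"spin": 0},
    {"xyz": [0,0,0],"spin": 0},
  ],
)

```text
t: 22.5
ee_pos: [0.5589, -0.05, 0.2266]
eef_rot: [-3.141, 0.002, -3.1]
ft_force: [-1.5, -0.3, -0.5]
opening: 0.0703
grasp_force: 0.0
```

Request:
arm_command(
  hand=-1,
  rows=[
    {"xyz": [0.25,1,0],"spin": 0},
    {"xyz": [0.25,1,0],"spin": 0},
    {"xyz": [0.25,1,0],"spin": 0},
    {"xyz": [0.25,1,0],"spin": 0},
    {"xyz": [0.25,1,0],"spin": 0},
    {"xyz": [0.25,1,0],"spin": 0},
    {"xyz": [0.25,0.5,0],"spin": 0},
    {"xyz": [0.25,0,0],"spin": 0},
    {"xyz": [0.25,0,0],"spin": 0},
    {"xyz": [0,0,0],"spin": 0},
    {"xyz": [0,0,0],"spin": 0},
  ],
)

```text
t: 23.6
ee_pos: [0.6149, 0.1113, 0.2256]
eef_rot: [-3.141, -0.001, -3.102]
ft_force: [-0.1, -0.3, -0.4]
opening: 0.0852
grasp_force: 0.0
```

```bash
python3 - <<'E'
from h import *
np.set_printoptions(precision=4,suppress=True)
a=robot.get_image("scene")[150:350,200:440,::-1]; b=robot.get_image("top")[130:290,210:400,::-1]
cv2.imwrite("pics/p6.png",np.hstack([cv2.resize(a,(400,330)),cv2.resize(b,(400,330),interpolation=2)]))
for t,z in(("hold_key",.026),("zero_key",.026),("bowl",.127),("garlic",.085)):
  for r in robot.masks_of("top",t)[:1]:
    v,u=np.nonzero(r["region"]);print(t,r["score"],u.mean(),v.mean(),at_z("top",((u.min()+u.max())/2,(v.min()+v.max())/2),z))
s=robot.sense();print(s["ee_pos"],s["ft_force"],s["qpos"])
E
```

```text
hold_key 0.53 284.26666666666665 186.23333333333332 [0.619  0.0539 0.026 ]
zero_key 0.64 287.50602409638554 246.46987951807228 [0.4961 0.0498 0.026 ]
bowl 0.89 338.2963510848126 209.586127547666 [ 0.557  -0.0488  0.127 ]
garlic 0.91 336.7930513595166 211.8081570996979 [ 0.5586 -0.0482  0.085 ]
[0.6147 0.1122 0.226 ] [0.4085 0.365  0.2455] [ 0.1806  0.5058  0.3152  1.38   -0.      0.1399]
```

View pics/p6.png

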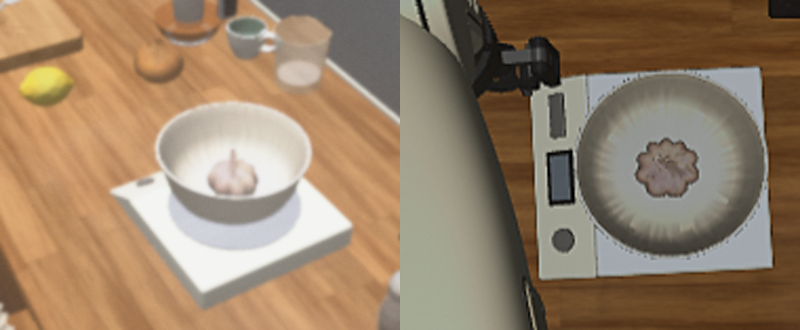

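The garlic lies in the middle of the bowl and the bowl hasn't moved. The hold key is free at about (557,115). Now I go to its standoff.

Request:
arm_command(
  rows=[
    {"xyz": [0.13,-0.04,-0.9],"spin": 0},
    {"xyz": [0,0,-0.9],"spin": 0},
    {"xyz": [0,0,-0.9],"spin": 0},
    {"xyz": [0,0,-0.9],"spin": 0},
    {"xyz": [0,0,-0.9],"spin": 0},
    {"xyz": [0,0,-0.9],"spin": 0},
    {"xyz": [0,0,-0.9],"spin": 0},
    {"xyz": [0,0,-0.6],"spin": 0},
    {"xyz": [0,0,-0.3],"spin": 0},
    {"xyz": [0,0,0],"spin": 0},
    {"xyz": [0,0,0],"spin": 0},
    {"xyz": [0,0,0],"spin": 0},
  ],
)

```text
t: 25.1
ee_pos: [0.6191, 0.1118, 0.0472]
eef_rot: [3.141, 0.002, -3.1]
ft_force: [0.2, -0.3, 0.1]
opening: 0.0854
grasp_force: 0.0
```

```bash
python3 - <<'E'
from h import *
s=robot.sense();print(s["ee_pos"],s["eef_rot"],s["ft_force"])
a=robot.get_image("scene")[170:270,240:400,::-1]; b=robot.get_image("top")[150:250,240:340,::-1]
cv2.imwrite("pics/p7.png",np.hstack([cv2.resize(a,(440,275),interpolation=2),cv2.resize(b,(275,275),interpolation=2)]))
E
```

```text
[0.61906676 0.11176236 0.04716336] [ 3.14124813e+00  2.40693026e-03 -3.10042224e+00] [ 0.24757607 -0.25844806  0.07349082]
```

View pics/p7.png

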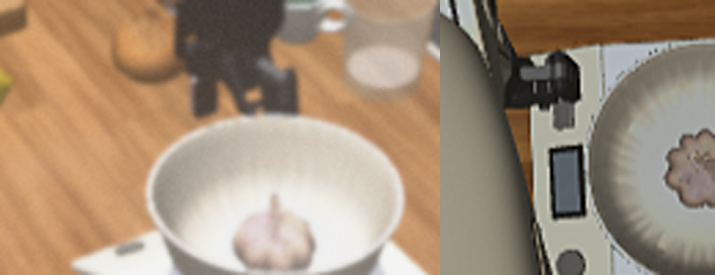

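```bash
python3 - <<'E'
from h import *
np.set_printoptions(precision=4,suppress=True)
print(proj("top",[(.621,.042,.075),(.621,.042,.1),(.621,.055,.035),(.620,.0538,.026)]))
im=robot.get_image("top")[150:200,250:310]; g=im.max(2)
for r in range(14,46): print(150+r,*g[r,10:52:2])
E
```

```text
[[289.1471 180.958 ]
 [288.5225 178.7672]
 [283.6711 184.3519]
 [284.5231 185.5233]]
164 48 110 40 115 112 114 113 113 110 108 109 109 110 108 105 106 104 103 100 101 106
165 52 85 49 122 118 117 116 115 113 113 115 116 114 113 106 112 108 96 102 99 113
166 54 58 48 114 123 121 122 120 118 119 124 120 121 117 109 119 125 106 134 104 140
167 55 55 47 45 127 123 122 120 123 123 124 106 127 132 107 137 166 176 188 155 197
168 56 39 53 19 122 115 115 110 105 116 116 72 114 173 174 186 184 181 178 145 198
169 56 36 51 22 106 105 98 106 91 136 83 43 88 171 184 176 176 177 177 146 194
170 55 60 33 26 77 90 91 168 175 184 22 47 27 20 190 176 175 176 176 141 195
171 53 58 38 28 23 28 40 193 182 106 26 46 31 15 166 180 175 176 176 141 195
172 53 57 59 31 26 27 18 178 183 80 31 49 41 23 23 188 175 177 176 164 195
173 55 60 57 29 27 29 30 122 171 81 46 74 61 26 16 170 178 176 176 160 196
174 54 64 58 26 23 58 66 69 102 89 62 102 66 29 24 63 179 176 176 164 196
175 53 62 67 26 21 100 97 92 88 91 61 97 64 31 26 29 181 177 175 168 196
176 54 61 72 28 24 97 93 93 92 94 62 96 64 30 25 34 180 176 176 
[... 729 characters left out ...]
4 55 26 34 33 33 29 56 23 29 53 44 93 79 57 195 179 176 178 176 104
188 68 56 26 29 29 30 33 140 16 35 147 87 88 90 102 183 176 176 178 175 112
189 72 55 75 72 66 69 68 194 34 72 209 83 88 85 97 179 176 177 178 165 111
190 76 55 130 124 123 120 94 183 119 142 198 80 87 85 98 179 175 178 177 125 109
191 79 58 116 113 110 108 80 178 183 184 191 79 87 85 100 179 176 180 176 106 106
192 81 59 88 109 107 104 71 178 177 177 187 79 87 83 88 179 176 182 182 112 103
193 86 63 70 106 106 107 73 177 175 176 187 78 87 85 59 179 176 183 175 110 102
194 90 67 56 111 109 108 82 178 176 175 188 78 87 83 63 179 176 181 134 107 103
195 92 71 51 113 110 111 82 177 175 176 186 75 79 73 75 178 176 169 99 104 104
```

The finger is where the geometry predicts, in rows 168–188, centred on the hold key. Now I approach along the panel normal.

Request:
arm_command(
  rows=[
    {"xyz": [-0.02,-0.04,-0.07],"spin": 0},
    {"xyz": [-0.02,-0.04,-0.07],"spin": 0},
    {"xyz": [0,-0.04,-0.07],"spin": 0},
    {"xyz": [0,-0.04,-0.07],"spin": 0},
    {"xyz": [0,0,0],"spin": 0},
    {"xyz": [0,0,0],"spin": 0},
    {"xyz": [0,0,0],"spin": 0},
  ],
)

```text
t: 25.95
ee_pos: [0.6172, 0.1076, 0.0388]
eef_rot: [3.142, 0.0, -3.1]
ft_force: [0.8, -0.4, -0.0]
opening: 0.0854
grasp_force: 0.0
```

Request:
arm_command(
  rows=[
    {"xyz": [0,-0.02,-0.035],"spin": 0},
    {"xyz": [0,0,0],"spin": 0},
    {"xyz": [0,-0.02,-0.035],"spin": 0},
    {"xyz": [0,0,0],"spin": 0},
  ],
)

```text
t: 26.35
ee_pos: [0.617, 0.1065, 0.0369]
eef_rot: [-3.142, -0.0, -3.1]
ft_force: [-0.1, 0.1, -0.4]
opening: 0.0852
grasp_force: 0.0
```

Request:
arm_command(
  rows=[
    {"xyz": [0,-0.02,-0.035],"spin": 0},
    {"xyz": [0,0,0],"spin": 0},
    {"xyz": [0,0,0],"spin": 0},
  ],
)

```text
t: 26.65
ee_pos: [0.6171, 0.1062, 0.0364]
eef_rot: [3.141, 0.0, -3.1]
ft_force: [-0.2, 0.4, 1.6]
opening: 0.0852
grasp_force: 0.9
```

Contact. Stepping in 0.4 mm increments.

Request:
arm_command(
  rows=[
    {"xyz": [0,-0.01,-0.018],"spin": 0},
    {"xyz": [0,0,0],"spin": 0},
    {"xyz": [0,0,0],"spin": 0},
  ],
)

```text
t: 26.95
ee_pos: [0.6172, 0.106, 0.036]
eef_rot: [3.141, 0.0, -3.1]
ft_force: [-1.5, 1.8, 3.6]
opening: 0.0857
grasp_force: 1.8
```

Request:
arm_command(
  rows=[
    {"xyz": [0,-0.01,-0.018],"spin": 0},
    {"xyz": [0,0,0],"spin": 0},
    {"xyz": [0,0,0],"spin": 0},
  ],
)

```text
t: 27.25
ee_pos: [0.6172, 0.1058, 0.0357]
eef_rot: [3.141, 0.0, -3.1]
ft_force: [-1.2, 1.9, 5.5]
opening: 0.0855
grasp_force: 2.7
```

Same stiffness as the zero key. One small step more, hold for 0.6 s, then withdraw.

Request:
arm_command(
  rows=[
    {"xyz": [0,-0.007,-0.012],"spin": 0},
    {"xyz": [0,0,0],"spin": 0},
    {"xyz": [0,0,0],"spin": 0},
    {"xyz": [0,0,0],"spin": 0},
    {"xyz": [0,0,0],"spin": 0},
    {"xyz": [0,0,0],"spin": 0},
    {"xyz": [0,0,0],"spin": 0},
    {"xyz": [0,0,0],"spin": 0},
  ],
)

```text
t: 28.05
ee_pos: [0.6172, 0.1058, 0.0356]
eef_rot: [3.141, 0.001, -3.1]
ft_force: [-2.0, 2.4, 5.7]
opening: 0.0852
grasp_force: 3.1
```

Request:
arm_command(
  rows=[
    {"xyz": [0,0.04,0.07],"spin": 0},
    {"xyz": [0,0.04,0.07],"spin": 0},
    {"xyz": [0,0.1,0.2],"spin": 0},
    {"xyz": [0,0.1,0.8],"spin": 0},
    {"xyz": [0,0,1],"spin": 0},
    {"xyz": [0,0,1],"spin": 0},
    {"xyz": [0,0,1],"spin": 0},
    {"xyz": [0,0,1],"spin": 0},
    {"xyz": [0,0,1],"spin": 0},
    {"xyz": [0,0,1],"spin": 0},
    {"xyz": [0,0,0],"spin": 0},
    {"xyz": [0,0,0],"spin": 0},
  ],
)

```text
t: 29.25
ee_pos: [0.6174, 0.1124, 0.2138]
eef_rot: [3.142, 0.001, -3.101]
ft_force: [0.6, -0.0, 0.0]
opening: 0.0852
grasp_force: 0.0
```

```bash
python3 - <<'E'
from h import *
np.set_printoptions(precision=4,suppress=True)
robot.get_image("top")
for t,z in(("bowl",.127),("garlic",.085),("onion",.035),("lemon",.028),("salt_mill",.09)):
  for r in robot.masks_of("top",t)[:1]:
    v,u=np.nonzero(r["region"]);print(t,r["score"],at_z("top",(u.mean(),v.mean()),z))
s=robot.sense();print(s["t"],s["ee_pos"],s["ft_force"])
print(robot.close_job())
E
```

```text
bowl 0.58 [ 0.5576 -0.0496  0.127 ]
garlic 0.68 [ 0.5588 -0.0479  0.085 ]
salt_mill 0.93 [ 0.6198 -0.2556  0.09  ]
29.55 [0.6165 0.1123 0.2121] [0.7138 0.2305 0.9616]
the job is handed in; nothing more can be done
None
```

I pressed zero, laid the garlic in the bowl, let go, then pressed hold, each key at about 6 N for over half a second, and handed the job in at 29.6 s; the moves couldn't tilt the tool, so I pressed with one open finger along the panel normal, the bowl and salt mill hadn't moved at the last look (the onion and lemon were not detected in it), and I judged the keys by force alone, not from the display.

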